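Sort the gearbox bearings into the parts dishes

ROBOT

A 6-joint arm with a two-finger parallel gripper is mounted at the origin on the work surface. World frame = base frame: x ahead of the robot, y to its left, z up, the work surface at z = 0. Lengths are in m, angles in rad, forces in N, time in s.
With the tool pointing down it reaches from about 0.35 to 0.975 m from the base axis. Payload 17.4 kg.
Tool frame: the origin (TCP) lies midway between the tips of the shut fingers; the grasp point (between the pads) lies 19 mm behind it; z points along the fingers, y is the line along which they close (so a half turn about z gives the same grasp; the last joint's range is limited). The gripper opens to 85 mm and grips with 20 to 120 N. Pads are 22 mm wide; open, the fingers measure 114 mm over their backs; the gripper's body (76 mm by 85 mm) begins 54 mm behind the grasp point. The pads swing forward as they close: fully open they stand 13 mm farther back than shut.
Start: joints at [1.236, 0.116, 1.442, -0, 1.584, -0.038], TCP at [0.197, 0.645, 0.231] pointing down, gripper open.
Joint ranges: [-2.83, 2.83], [-0.83, 2.19], [0.07, 2.5], [-1.14, 4.28], [0.01, 3], [-2.97, 2.97]. Speed limits (rad/s): [1.89, 1.89, 2.22, 3.14, 3.14, 3.14].

INTERFACE

Orientations are given as a unit quaternion [w, x, y, z].
In Python, from plant import r, vision, finder gives the robot as it stands. The module is installed in compiled form; this text tells all that it offers.
- The arm moves only by the tool send_rows, never from a script. Its argument "commands" is a list of rows, each a list of 2 entries, a list of its own where there are three numbers: the shift along the world's x, y, z in m, then the turn about the world's z in degrees. A call has 1 to 5 rows; each row is the pose to reach, as a shift and turn from the pose commanded when the call began; what a row does not reach only later rows make up. A row lasts 1/10 s, in which the tool goes at most 50 mm and 8.59 degrees, less where a joint would pass 70% of its speed; a pose out of reach is approached as far as the arm can. A call with a gripper value outside its range is refused whole. "grip" is the finger opening in m, from 0 to 0.0854, set as the call begins (left out, the last holds). The fingers move at their own pace and stop on an object; "newtons" is the grip in N (left out, the last holds). Time passes only in rows, so rows that repeat a pose let the fingers close. It gives the time, the measured TCP pose, the force, the opening and the grip force at its end, in the units of the state.
- r.get_obs(): the state, without advancing time (a new reading comes with each control period).
- vision.camera(name): name is "scene" or "top" or "wrist"; returns (picture, depth): 420x560x3 uint8, red, green, blue; 420x560 float32, m along the optical axis (not along the pixel's ray), 0 where there is no reading.
- vision.camera_model(name): a dict with "vertical_fov" (degrees; the focal length in pixels is half the picture's height over the tangent of half this angle, whatever the lens; pixels are square), "cx", "cy" (the principal point, pixels), "camera_from_world" (4x4, takes a point from world to camera coordinates). Camera axes: x right, y down, z forward; pixel columns grow to the right and rows downward; lengths in m; the calibration is good to about 2 mm. A picture is of the moment at which its call begins: read the wrist's pose just before it. camera_model takes no time and is no camera call; for the wrist camera it gives the pose at the moment of the call.
- r.job_done(): hands the job in; it is judged then, once.
Trained networks look in the newest picture that a camera, given by its name, has taken for a name from the list of things; names that differ only in an ending like _2 or _b are one class to them, and where a whole thing is asked for, a point or a joint stands for the part that bears it (a point fixed in the world has none). Each returns a list of dicts, best first, with "p" (0 to 1); they miss things now and then, are a little off and sometimes report something else, mostly with a low value. They report only what shows in the picture. A call takes as long as a camera call. They do not tell look-alikes from the thing itself.
- finder.recognise(camera, target): "extent" ([left, top, width, height] in pixels, round what is visible of it).
- finder.cut_out(camera, target): "mask" (420x560 bool, what is visible of it) and "extent" ([left, top, width, height] in pixels, round what is visible of it).
The state is a dict: "clock": time; "joint_pos": joint angles; "qd": joint speeds; "joint_torque": joint torques, N m; "ee_pos": TCP position; "orientation": TCP orientation; "force": force on the tool from outside, world axes, zero at the start; "moment": the same for the moment, N m; "opening": finger opening in m; "finger_force": force on a finger pad.
Only numpy, scipy, OpenCV 4.12 (cv2) and the standard library are available. Lean on these libraries where they do the work, as an engineer would, in place of code of your own. Each camera call takes 0.05 s, during which the arm holds its last target. There are 200 camera calls.

TASK

The gearbox has been stripped: pick the four smooth ball bearings out from the toothed gears and put each one in the metal parts dish that matches it in order of size (smallest bearing in the smallest dish, and so on up to the largest bearing in the largest dish), lying flat on the dish's floor. Set them down rather than dropping them, leave the two gears where they lie, and do not shove the dishes about.

Things in the scene. Friction and masses are not known exactly. Their poses are not given: they have to be found in the camera images.
- bearing_small: the smallest of four loose ball bearings lying flat: a smooth round steel ring with a dark rubber seal between its outer and inner race and an open bore, outer diameter 32 mm, 16 mm high. Origin: centre of its underside; z up along its axis.
- bearing_medium: the second smallest of four loose ball bearings lying flat: a smooth round steel ring with a dark rubber seal between its outer and inner race and an open bore, outer diameter 41 mm, 18 mm high. Origin: centre of its underside; z up along its axis.
- bearing_large: the second largest of four loose ball bearings lying flat: a smooth round steel ring with a dark rubber seal between its outer and inner race and an open bore, outer diameter 50 mm, 20 mm high. Origin: centre of its underside; z up along its axis.
- bearing_largest: the largest of four loose ball bearings lying flat: a smooth round steel ring with a dark rubber seal between its outer and inner race and an open bore, outer diameter 60 mm, 23 mm high. Origin: centre of its underside; z up along its axis.
- dish_small: the smallest of four loose, shallow round metal parts dishes: flat inner floor 64 mm in diameter and 3 mm above the bench, low rim 9 mm above the bench (6 mm above the floor), 74 mm over the rim, empty at the start. Origin: centre of its underside, on the bench; z up.
- dish_medium: the second smallest of four loose, shallow round metal parts dishes: flat inner floor 78 mm in diameter and 3 mm above the bench, low rim 9 mm above the bench (6 mm above the floor), 88 mm over the rim, empty at the start. Origin: centre of its underside, on the bench; z up.
- dish_large: the second largest of four loose, shallow round metal parts dishes: flat inner floor 92 mm in diameter and 3 mm above the bench, low rim 9 mm above the bench (6 mm above the floor), 102 mm over the rim, empty at the start. Origin: centre of its underside, on the bench; z up.
- dish_largest: the largest of four loose, shallow round metal parts dishes: flat inner floor 106 mm in diameter and 3 mm above the bench, low rim 9 mm above the bench (6 mm above the floor), 116 mm over the rim, empty at the start. Origin: centre of its underside, on the bench; z up.
- gear_small: the smaller steel gear wheel, a bystander lying flat: toothed rim 40 mm in diameter, 14 mm high, with a small raised hub to 18 mm. Origin: centre of its underside; z up.
- gear_big: the bigger steel gear wheel, a bystander lying flat: toothed rim 54 mm in diameter, 16 mm high, with a small raised hub to 20 mm. Origin: centre of its underside; z up.
There are look-alikes about, which are no part of the job. What is shaped like the dish_largest but blue or red is not meant.

How it is judged:
At the end, for the whole second after the job is handed in: Each of the four bearings is at rest, let go, flat (within 0.1 rad) on the floor of the dish of its own size rank: its underside less than 6 mm above the dish's underside, and its centre within 18, 20.5, 23 and 25 mm (smallest to largest) of the dish's centre, which is anywhere inside the rim (horizontal distance between bearing_small and dish_small below 0.018 m and z of bearing_small in the frame of dish_small below 0.006 m and angle between each of bearing_small, bearing_medium, bearing_large, bearing_largest's own z axis and vertical below 0.1 rad and linear speed of each of bearing_small, bearing_medium, bearing_large, bearing_largest below 0.02 m/s and horizontal distance between bearing_medium and dish_medium below 0.0205 m and z of bearing_medium in the frame of dish_medium below 0.006 m and horizontal distance between bearing_large and dish_large below 0.023 m and z of bearing_large in the frame of dish_large below 0.006 m and horizontal distance between bearing_largest and dish_largest below 0.025 m and z of bearing_largest in the frame of dish_largest below 0.006 m); the robot touches nothing.
It fails at once if a gear is shifted by more than 30 mm (distance of any of gear_small, gear_big from where it was at the start of the episode above 0.03 m).
It fails at once if a dish is shoved more than 40 mm (distance of any of dish_small, dish_medium, dish_large, dish_largest from where it was at the start of the episode above 0.04 m).
It fails at once if a bearing is let go more than 40 mm above the bench ((height (world z) of bearing_small above 0.04 m and contact force between the fingers and bearing_small below 0.02 N) or (height (world z) of bearing_medium above 0.04 m and contact force between the fingers and bearing_medium below 0.02 N) or (height (world z) of bearing_large above 0.04 m and contact force between the fingers and bearing_large below 0.02 N) or (height (world z) of bearing_largest above 0.04 m and contact force between the fingers and bearing_largest below 0.02 N)).
It also fails if it takes over 112 s, if anything falls off the work surface, if the arm or the gripper's body presses on something with over 40 N, if the wrist force passes 120 N, or if a joint passes its speed limit or range.

## Working session

There is one attempt and no reset: what is moved stays moved. The work goes in short steps, Python scripts to look and compute and a tool call to move; the robot and the scene stay as the last step left them, time stands still between calls to the robot, and variables do not carry over. Pictures are saved under pics/ and viewed, at most 14 in all, crops included, and the job is handed in when it is done.

Besides the shell and the picture viewer there is one more tool, called after "Request:" by a JSON object that holds its "op" and its "data", one argument or row to a line. send_rows: Moves the arm, as the interface text tells. Its arguments: {"type":"object","properties":{"commands":{"type":"array"},"grip":{"type":"number"},"newtons":{"type":"number"}},"required":["commands"]}

```bash
mkdir -p pics
cat > h.py <<'E'
import numpy as np, cv2
from plant import r, vision, finder
def cam(n):
    m=vision.camera_model(n); im,d=vision.camera(n); return im,d,m
def world(m,d,u,v,H=420):
    f=H/2/np.tan(np.radians(m["vertical_fov"])/2)
    u=np.asarray(u,float);v=np.asarray(v,float)
    P=np.stack([(u-m["cx"])/f*d,(v-m["cy"])/f*d,d,np.ones_like(d)])
    return (np.linalg.inv(m["camera_from_world"])@P.reshape(4,-1))[:3].T
def save(im,n,s=1):
    im=cv2.resize(im,None,fx=s,fy=s); cv2.imwrite("pics/"+n,im[...,::-1])
E
python3 - <<'E'
from h import *
o=r.get_obs(); print(o)
im,d,m=cam("top"); save(im,"top.png",1.4); print(m)
E
```

```text
{'clock': 0.0, 'joint_pos': array([ 1.23620479e+00,  1.16495493e-01,  1.44226599e+00,  1.33113015e-05,
        1.58399109e+00, -3.77938140e-02]), 'qd': array([-0.00089769,  0.00066627, -0.00107261,  0.0004123 , -0.00132129,
       -0.0011043 ]), 'joint_torque': array([-2.81293342e-04, -7.31964397e+01, -6.32505012e+01, -3.09701909e-05,
        6.06237343e-03, -1.33479871e-04]), 'ee_pos': array([0.19734943, 0.64531031, 0.23055531]), 'orientation': array([-1.13901899e-04,  1.47854673e-01,  9.89008928e-01, -5.68705927e-04]), 'force': array([-0.00791424, -0.59592029, -0.08062656]), 'moment': array([ 0.02887797, -0.00261666, -0.00897821]), 'finger_force': 0.0, 'opening': 0.08545629185439345}
{'vertical_fov': 57.145678518434714, 'cx': 273.80499930203854, 'cy': 203.67721088036797, 'camera_from_world': array([[-0.02698928, -0.9994697 ,  0.01821784, -0.04720004],
       [-0.99654986,  0.02547062, -0.07899123,  0.59688709],
       [ 0.07848532, -0.02028691, -0.99670883,  1.1699565 ],
       [ 0.        ,  0.        ,  0.        ,  1.        ]])}
```

View pics/top.png

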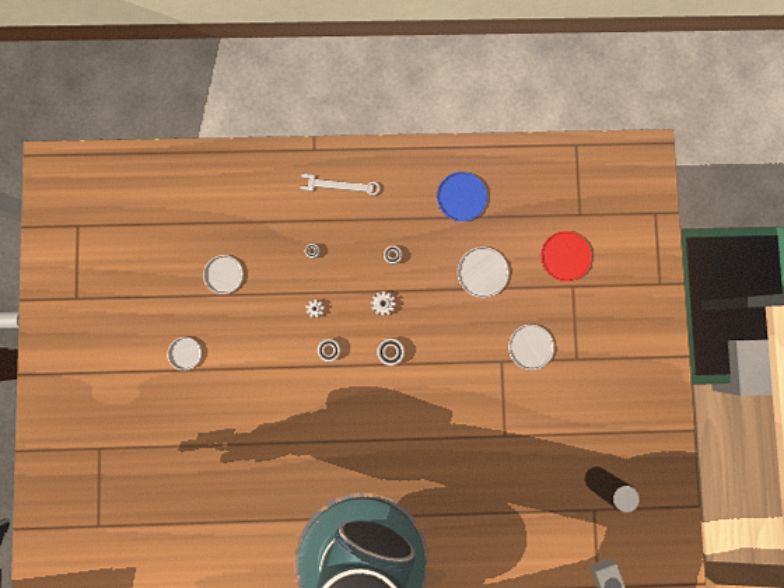

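The top view (1.4x) shows bearings at (312,250), (392,254), (328,349) and (390,351), gears at (316,308) and (383,302), and dishes at (185,352), (223,274), (531,347) and (483,272). The red and blue dishes are look-alikes.

Run:
```python
from h import *
im,d,m=cam("top")
v,u=np.mgrid[0:420,0:560]
W=world(m,d,u,v).reshape(420,560,3)
names={"b1":(312,250),"b2":(392,254),"b3":(328,349),"b4":(390,351),"g1":(316,308),"g2":(383,302),"d1":(185,352),"d2":(223,274),"d3":(531,347),"d4":(483,272)}
print("table z",np.median(W[200:240,150:200,2]))
for n,(a,b) in names.items():
    a/=1.4;b/=1.4
    R=45 if 0 else 26
    a0,b0=int(a)-R,int(b)-R
    sub=W[b0:b0+2*R,a0:a0+2*R]; c=im[b0:b0+2*R,a0:a0+2*R].astype(int)
    sat=(c.max(2)-c.min(2))
    near=np.hypot(u[b0:b0+2*R,a0:a0+2*R]-a,v[b0:b0+2*R,a0:a0+2*R]-b)<(25 if n[0]=='d' else 13)
    mask=((sat<45) if n[0]=='d' else (sub[...,2]>0.008))&near
    p=sub[mask]
    pts=p[:,:2].astype(np.float32)
    (cx,cy),rad=cv2.minEnclosingCircle(pts)
    print(n,mask.sum(),"c",np.round([cx,cy],4),"dia",round(2*rad,4),"mean",np.round(p.mean(0),4),"zmax",p[:,2].max().round(4))
```

```text
table z 0.000547215939170731
b1 77 c [0.5961 0.0337] dia 0.2379 mean [0.6649 0.0851 0.1086] zmax 1.2141
b2 112 c [ 0.5936 -0.0633] dia 0.1904 mean [ 0.6641 -0.0835  0.0282] zmax 1.2141
b3 173 c [0.4747 0.0231] dia 0.1351 mean [0.4582 0.0612 0.0333] zmax 1.2141
b4 245 c [ 0.4631 -0.0626] dia 0.0911 mean [ 0.4506 -0.0726  0.0274] zmax 1.2141
g1 105 c [0.529  0.0365] dia 0.1601 mean [0.547  0.0867 0.0725] zmax 1.2141
g2 191 c [ 0.5416 -0.0526] dia 0.0847 mean [ 0.5566 -0.0584  0.0235] zmax 1.2141
d1 452 c [0.479  0.1888] dia 0.4574 mean [0.4578 0.3806 0.007 ] zmax 1.2141
d2 611 c [0.5742 0.1483] dia 0.4012 mean [0.6314 0.2938 0.0098] zmax 1.2141
d3 832 c [ 0.473  -0.2403] dia 0.4077 mean [ 0.4513 -0.3869  0.0153] zmax 1.2141
d4 1044 c [ 0.5745 -0.1911] dia 0.338 mean [ 0.622  -0.2883  0.0071] zmax 1.2141
```

```bash
cat > top.py <<'E'
from h import *
def locate(names,im,d,m):
    v,u=np.mgrid[0:420,0:560]
    W=world(m,d,u,v).reshape(420,560,3)
    for n,(a,b) in names.items():
        near=np.hypot(u-a/1.4,v-b/1.4)<(30 if n[0]=='d' else 13)
        c=im.astype(int); sat=c.max(2)-c.min(2)
        z=W[...,2]
        mask=near&(d>0)&(z<.06)&((z>0.0025)&(sat<60) if n[0]=='d' else z>0.008)
        k,l,s,_=cv2.connectedComponentsWithStats(mask.astype(np.uint8)); mask=l==1+s[1:,4].argmax()
        p=W[mask]; (cx,cy),rad=cv2.minEnclosingCircle(p[:,:2].astype(np.float32))
        print(n,mask.sum(),"c",np.round([cx,cy],4),"dia",round(2*rad,4),"mean",np.round(p.mean(0),4),"zmax",p[:,2].max().round(4))
N={"b1":(312,250),"b2":(392,254),"b3":(328,349),"b4":(390,351),"g1":(316,308),"g2":(383,302),"d1":(185,352),"d2":(223,274),"d3":(531,347),"d4":(483,272)}
if __name__=="__main__": locate(N,*cam("top"))
E
python3 top.py
```

```text
b1 70 c [0.6787 0.0962] dia 0.0317 mean [0.6788 0.0957 0.0155] zmax 0.0218
b2 112 c [ 0.6662 -0.0838] dia 0.0405 mean [ 0.6656 -0.084   0.0174] zmax 0.0239
b3 174 c [0.4574 0.0627] dia 0.0497 mean [0.4577 0.0622 0.0196] zmax 0.0256
b4 244 c [ 0.4503 -0.0732] dia 0.0597 mean [ 0.4503 -0.0729  0.0227] zmax 0.0304
g1 104 c [0.549  0.0927] dia 0.0404 mean [0.5493 0.0926 0.0156] zmax 0.0256
g2 185 c [ 0.5571 -0.0588] dia 0.054 mean [ 0.5567 -0.0587  0.0174] zmax 0.0245
d1 325 c [0.4557 0.3807] dia 0.0763 mean [0.4581 0.381  0.0057] zmax 0.0132
d2 420 c [0.6311 0.2959] dia 0.0894 mean [0.6326 0.2952 0.0055] zmax 0.0156
d3 560 c [ 0.4502 -0.3883] dia 0.1041 mean [ 0.4505 -0.3888  0.0054] zmax 0.0148
d4 652 c [ 0.6214 -0.2879] dia 0.1169 mean [ 0.6217 -0.2879  0.0054] zmax 0.0151
```

Request:
{"op": "send_rows", "data": {
  "commands": [
    [[0.05,-0.01,0],0],
    [[0.1,-0.02,0],0],
    [[0.15,-0.05,0],0],
    [[0.18,-0.1,0],0],
    [[0.2,-0.15,0],0]
  ],
  "grip": 0.0854
}}

```text
clock: 0.65
ee_pos: [0.3901, 0.513, 0.2303]
orientation: [-0.0, 0.148, 0.989, -0.001]
force: [0.6, 0.1, 0.0]
opening: 0.0858
finger_force: 0.0
```

Positions and diameters agree with the known sizes. I'll start with the small bearing.

Request:
{"op": "send_rows", "data": {
  "commands": [
    [[0.05,-0.07,0],0],
    [[0.08,-0.11,0],0],
    [[0.1,-0.14,0],0],
    [[0.12,-0.17,0],0],
    [[0.14,-0.2,0],0]
  ]
}}

```text
clock: 1.15
ee_pos: [0.5295, 0.3123, 0.2312]
orientation: [0.0, 0.148, 0.989, -0.0]
force: [1.1, 1.5, -0.0]
opening: 0.0855
finger_force: 0.0
```

Request:
{"op": "send_rows", "data": {
  "commands": [
    [[0.03,-0.04,-0.02],0],
    [[0.06,-0.08,-0.04],0],
    [[0.09,-0.12,-0.06],0],
    [[0.12,-0.16,-0.1],0],
    [[0.142,-0.199,-0.14],0]
  ]
}}

```text
clock: 1.65
ee_pos: [0.6577, 0.1365, 0.1133]
orientation: [0.001, 0.148, 0.989, 0.0]
force: [1.5, 0.3, 0.1]
opening: 0.0854
finger_force: 0.0
```

Request:
{"op": "send_rows", "data": {
  "commands": [
    [[0,0,0],0],
    [[0,0,0],0],
    [[0,0,0],0]
  ]
}}

```text
clock: 1.95
ee_pos: [0.6565, 0.1389, 0.1149]
orientation: [0.001, 0.148, 0.989, 0.0]
force: [-0.3, 0.7, 0.8]
opening: 0.0856
finger_force: 0.0
```

Request:
{"op": "send_rows", "data": {
  "commands": [
    [[0.015,-0.028,-0.02],0],
    [[0.0225,-0.043,-0.035],0],
    [[0.0225,-0.043,-0.055],0],
    [[0.0225,-0.043,-0.055],0],
    [[0.0225,-0.043,-0.055],0]
  ]
}}

```text
clock: 2.45
ee_pos: [0.6788, 0.0957, 0.0594]
orientation: [-0.0, 0.148, 0.989, 0.0]
force: [0.1, 0.1, 0.0]
opening: 0.0854
finger_force: 0.0
```

Run:
```python
from h import *
print(r.get_obs()["ee_pos"])
im,d,m=cam("wrist"); save(im,"w1.png")
v,u=np.mgrid[0:420,0:560]; W=world(m,d,u,v)
k=(d.ravel()>0)&(W[:,2]>.008)&(W[:,2]<.025)&(np.hypot(W[:,0]-.679,W[:,1]-.096)<.03)
print(k.sum(), cv2.minEnclosingCircle(W[k][:,:2].astype(np.float32)), W[k].mean(0))
```

```text
[0.67882783 0.09574265 0.0593545 ]
1605 ((0.6811484098434448, 0.09763112664222717), 0.016124824061989784) [0.68028205 0.09776294 0.0145629 ]
```

View pics/w1.png

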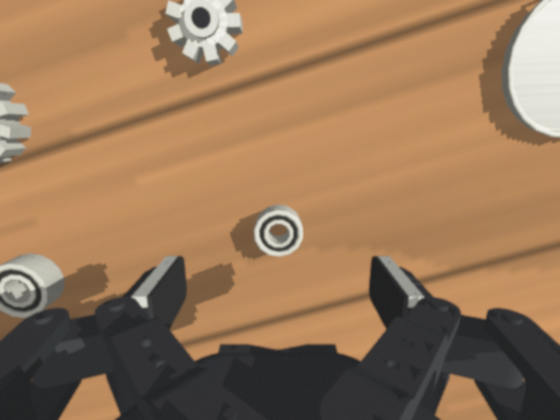

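The wrist view shows the small bearing at (278,231), centred between the open fingers. It agrees with the top view to 2 mm, so I'll descend and grip.

Request:
{"op": "send_rows", "data": {
  "commands": [
    [[0.001,0.001,-0.03],0],
    [[0.001,0.001,-0.045],0],
    [[0.001,0.001,-0.0545],0],
    [[0.001,0.001,-0.0545],0],
    [[0.001,0.001,-0.0545],0]
  ]
}}

```text
clock: 3.0
ee_pos: [0.6803, 0.0963, 0.0052]
orientation: [0.0, 0.148, 0.989, 0.0]
force: [0.1, 1.0, 0.7]
opening: 0.0853
finger_force: 0.0
```

Request:
{"op": "send_rows", "data": {
  "commands": [
    [[0,0,0],0],
    [[0,0,0],0],
    [[0,0,0],0],
    [[0,0,0],0],
    [[0,0,0],0]
  ],
  "grip": 0.02,
  "newtons": 40
}}

```text
clock: 3.5
ee_pos: [0.6803, 0.0962, 0.0051]
orientation: [0.0, 0.148, 0.989, 0.0]
force: [-1.2, -0.3, 5.3]
opening: 0.03
finger_force: 39.3
```

Request:
{"op": "send_rows", "data": {
  "commands": [
    [[0,0,0],0],
    [[0,0,0],0],
    [[0,0,0.01],0],
    [[0,0,0.02],0],
    [[0,0,0.02],0]
  ]
}}

```text
clock: 4.0
ee_pos: [0.6809, 0.0963, 0.0266]
orientation: [0.001, 0.148, 0.989, 0.0]
force: [-0.7, 0.7, -0.6]
opening: 0.03
finger_force: 39.6
```

Run:
```python
from h import *
print(r.get_obs())
im,d,m=cam("wrist"); save(im,"w2.png")
```

```text
{'clock': 4.0, 'joint_pos': array([ 1.03447383e-01,  2.63549303e-01,  1.61435698e+00,  1.96487905e-06,
        1.26103589e+00, -1.17058015e+00]), 'qd': array([ 0.00044312,  0.01523494,  0.01696093,  0.00234145, -0.02207941,
       -0.00051781]), 'joint_torque': array([ 3.50066868e-03, -7.89525175e+01, -5.66048026e+01, -9.84978833e-04,
        4.42008739e-01,  1.22149308e-04]), 'ee_pos': array([0.68088615, 0.09632582, 0.026617  ]), 'orientation': array([1.28320569e-03, 1.47840642e-01, 9.89010307e-01, 3.31127752e-04]), 'force': array([-0.72082982,  0.74525305, -0.63089114]), 'moment': array([ 0.04824817,  0.02522507, -0.04233785]), 'finger_force': 39.640982653945684, 'opening': 0.02998834310817973}
```

View pics/w2.png

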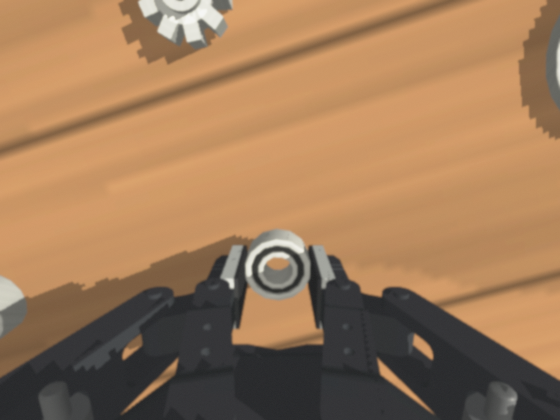

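Gripped firmly at 39.6 N; the bearing at (278,265) sits between the pads. Carrying it to the small dish.

Request:
{"op": "send_rows", "data": {
  "commands": [
    [[-0.01,0.012,0.03],0],
    [[-0.03,0.038,0.035],0],
    [[-0.05,0.064,0.035],0],
    [[-0.07,0.09,0.035],0],
    [[-0.09,0.115,0.035],0]
  ]
}}

```text
clock: 4.55
ee_pos: [0.589, 0.2121, 0.0592]
orientation: [-0.0, 0.148, 0.989, -0.0]
force: [0.4, 1.0, -0.7]
opening: 0.0302
finger_force: 39.8
```

Request:
{"op": "send_rows", "data": {
  "commands": [
    [[-0.022,0.028,0],0],
    [[-0.044,0.056,0],0],
    [[-0.066,0.084,0],0],
    [[-0.088,0.112,0],0],
    [[-0.11,0.14,0],0]
  ]
}}

```text
clock: 5.05
ee_pos: [0.4788, 0.3521, 0.0593]
orientation: [-0.0, 0.148, 0.989, -0.0]
force: [-0.2, 1.0, -0.6]
opening: 0.0301
finger_force: 39.8
```

Request:
{"op": "send_rows", "data": {
  "commands": [
    [[-0.022,0.03,0],0],
    [[-0.022,0.03,0],0],
    [[-0.022,0.03,0],0],
    [[-0.022,0.03,0],0]
  ]
}}

```text
clock: 5.45
ee_pos: [0.4583, 0.3807, 0.0592]
orientation: [0.0, 0.148, 0.989, -0.0]
force: [0.5, -1.4, -0.1]
opening: 0.0305
finger_force: 39.8
```

Run:
```python
from h import *
print(r.get_obs()["ee_pos"],r.get_obs()["finger_force"])
im,d,m=cam("wrist"); save(im,"w3.png")
```

```text
[0.45829569 0.38070747 0.05924792] 39.82541710138321
```

View pics/w3.png

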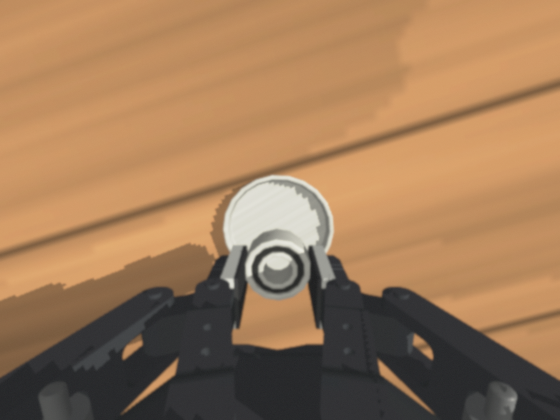

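The dish is under the bearing, centred near (278,228), and the camera looks obliquely. I'll lower, release slightly, then retreat.

Request:
{"op": "send_rows", "data": {
  "commands": [
    [[0,0,-0.02],0],
    [[0,0,-0.035],0],
    [[0,0,-0.045],0],
    [[0,0,-0.05],0],
    [[0,0,-0.05],0]
  ]
}}

```text
clock: 6.0
ee_pos: [0.4581, 0.381, 0.009]
orientation: [-0.0, 0.148, 0.989, -0.0]
force: [0.2, 0.9, -0.5]
opening: 0.0302
finger_force: 39.8
```

Request:
{"op": "send_rows", "data": {
  "commands": [
    [[0,0,-0.0008],0],
    [[0,0,-0.0008],0],
    [[0,0,-0.0008],0]
  ]
}}

```text
clock: 6.3
ee_pos: [0.4581, 0.3813, 0.0089]
orientation: [0.0, 0.148, 0.989, 0.0]
force: [-0.1, -0.4, -0.6]
opening: 0.0302
finger_force: 39.8
```

Request:
{"op": "send_rows", "data": {
  "commands": [
    [[0,0,0],0],
    [[0,0,0],0],
    [[0,0,0],0]
  ],
  "grip": 0.039
}}

```text
clock: 6.6
ee_pos: [0.458, 0.3812, 0.0087]
orientation: [0.0, 0.148, 0.989, 0.0]
force: [-0.3, -0.4, 0.1]
opening: 0.0393
finger_force: 0.0
```

Run:
```python
from h import *
print(r.get_obs()["ee_pos"],r.get_obs()["opening"],r.get_obs()["force"])
im,d,m=cam("wrist"); save(im,"w4.png")
```

```text
[0.45800944 0.38124423 0.00869945] 0.03927541528761056 [-0.3357865  -0.43523476  0.07354603]
```

View pics/w4.png

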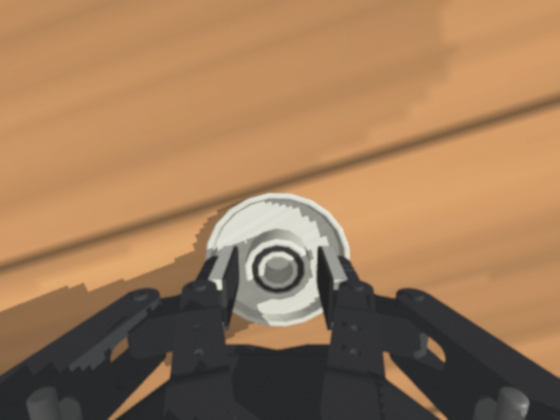

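Released at (278,268), flat and well inside the small dish. Next, the large bearing.

Request:
{"op": "send_rows", "data": {
  "commands": [
    [[0,0,0.015],0],
    [[0,0,0.04],0],
    [[0,0,0.07],0],
    [[0,-0.03,0.07],0],
    [[0,-0.06,0.07],0]
  ]
}}

```text
clock: 7.15
ee_pos: [0.4583, 0.3212, 0.0808]
orientation: [0.001, 0.147, 0.989, 0.001]
force: [0.3, 0.0, -0.3]
opening: 0.0393
finger_force: 0.0
```

Request:
{"op": "send_rows", "data": {
  "commands": [
    [[0,-0.035,0],0],
    [[0,-0.07,0],0],
    [[0,-0.105,0],0],
    [[0,-0.14,0],0],
    [[0,-0.175,0],0]
  ],
  "grip": 0.0854
}}

```text
clock: 7.65
ee_pos: [0.458, 0.1449, 0.0799]
orientation: [0.001, 0.148, 0.989, 0.0]
force: [0.3, 0.6, 0.4]
opening: 0.0855
finger_force: 0.0
```

Request:
{"op": "send_rows", "data": {
  "commands": [
    [[0,-0.035,0],0],
    [[0,-0.07,0],0],
    [[0,-0.083,0],0],
    [[0,-0.083,0],0],
    [[0,-0.083,0],0]
  ]
}}

```text
clock: 8.15
ee_pos: [0.4582, 0.0637, 0.0792]
orientation: [0.0, 0.148, 0.989, 0.0]
force: [-0.3, 0.1, -0.1]
opening: 0.0856
finger_force: 0.0
```

```bash
cat > wl.py <<'E'
from h import *
import sys
x,y=map(float,sys.argv[1:3]); R=float(sys.argv[3])
o=r.get_obs(); print(o["ee_pos"],o["opening"])
im,d,m=cam("wrist")
v,u=np.mgrid[0:420,0:560]; W=world(m,d,u,v)
k=(d.ravel()>0)&(W[:,2]>.008)&(W[:,2]<.03)&(np.hypot(W[:,0]-x,W[:,1]-y)<R)
print(k.sum(), cv2.minEnclosingCircle(W[k][:,:2].astype(np.float32)), W[k].mean(0))
E
python3 wl.py .4575 .0625 .04
```

```text
[0.45820067 0.06365925 0.07920543] 0.08557937940505958
3364 ((0.4596327841281891, 0.06398562341928482), 0.025099804624915123) [0.45850839 0.0642724  0.01836898]
```

Request:
{"op": "send_rows", "data": {
  "commands": [
    [[0,0,-0.035],0],
    [[0,0,-0.06],0],
    [[0,0,-0.076],0],
    [[0,0,-0.076],0],
    [[0,0,-0.076],0]
  ]
}}

```text
clock: 8.7
ee_pos: [0.4581, 0.064, 0.0031]
orientation: [-0.0, 0.147, 0.989, 0.0]
force: [1.0, -0.5, -0.1]
opening: 0.0856
finger_force: 0.0
```

Request:
{"op": "send_rows", "data": {
  "commands": [
    [[0,0,0],0],
    [[0,0,0],0],
    [[0,0,0],0],
    [[0,0,0],0],
    [[0,0,0],0]
  ],
  "grip": 0.038
}}

```text
clock: 9.2
ee_pos: [0.4586, 0.0634, 0.0038]
orientation: [0.001, 0.148, 0.989, 0.0]
force: [-2.5, 0.9, 8.1]
opening: 0.0478
finger_force: 41.1
```

Request:
{"op": "send_rows", "data": {
  "commands": [
    [[0,0,0.01],0],
    [[0,0,0.03],0],
    [[0,0,0.06],0],
    [[0,0,0.06],0],
    [[0,0,0.06],0]
  ]
}}

```text
clock: 9.7
ee_pos: [0.4582, 0.0632, 0.0634]
orientation: [0.001, 0.148, 0.989, 0.0]
force: [-0.5, 0.3, -2.9]
opening: 0.0478
finger_force: 42.3
```

Request:
{"op": "send_rows", "data": {
  "commands": [
    [[0,-0.02,0],0],
    [[0,-0.05,0],0],
    [[0,-0.08,0],0],
    [[0,-0.11,0],0],
    [[0,-0.14,0],0]
  ]
}}

```text
clock: 10.2
ee_pos: [0.4572, -0.0779, 0.0616]
orientation: [-0.001, 0.148, 0.989, 0.0]
force: [0.1, 1.0, -1.8]
opening: 0.0479
finger_force: 42.3
```

Request:
{"op": "send_rows", "data": {
  "commands": [
    [[0,-0.03,0],0],
    [[0,-0.06,0],0],
    [[0,-0.09,0],0],
    [[0,-0.12,0],0],
    [[0,-0.15,0],0]
  ]
}}

```text
clock: 10.7
ee_pos: [0.4572, -0.2278, 0.0615]
orientation: [-0.001, 0.148, 0.989, 0.0]
force: [0.5, 1.2, -1.3]
opening: 0.0476
finger_force: 42.3
```

Request:
{"op": "send_rows", "data": {
  "commands": [
    [[0,-0.03,0],0],
    [[0,-0.06,0],0],
    [[0,-0.09,0],0],
    [[0,-0.12,0],0],
    [[-0.007,-0.145,0],0]
  ]
}}

```text
clock: 11.2
ee_pos: [0.4506, -0.3729, 0.0612]
orientation: [-0.001, 0.148, 0.989, 0.0]
force: [0.2, 1.6, -1.4]
opening: 0.0476
finger_force: 42.3
```

Request:
{"op": "send_rows", "data": {
  "commands": [
    [[0,-0.016,0],0],
    [[0,-0.016,0],0],
    [[0,-0.016,0],0]
  ]
}}

```text
clock: 11.5
ee_pos: [0.4509, -0.3872, 0.0619]
orientation: [-0.0, 0.148, 0.989, 0.0]
force: [-0.5, -0.1, -2.1]
opening: 0.0475
finger_force: 42.3
```

Request:
{"op": "send_rows", "data": {
  "commands": [
    [[0,0,-0.02],0],
    [[0,0,-0.04],0],
    [[0,0,-0.05],0],
    [[0,0,-0.055],0],
    [[0,0,-0.055],0]
  ]
}}

```text
clock: 12.0
ee_pos: [0.4512, -0.3873, 0.0078]
orientation: [-0.0, 0.148, 0.989, 0.0]
force: [0.2, -0.4, -1.7]
opening: 0.048
finger_force: 42.3
```

Request:
{"op": "send_rows", "data": {
  "commands": [
    [[0,0,-0.0008],0],
    [[0,0,-0.0008],0]
  ]
}}

```text
clock: 12.2
ee_pos: [0.4512, -0.3878, 0.0072]
orientation: [0.0, 0.148, 0.989, -0.0]
force: [0.2, -0.5, -2.3]
opening: 0.048
finger_force: 42.3
```

Request:
{"op": "send_rows", "data": {
  "commands": [
    [[0,0,0],0],
    [[0,0,0],0],
    [[0,0,0],0]
  ],
  "grip": 0.057
}}

```text
clock: 12.5
ee_pos: [0.4511, -0.3879, 0.007]
orientation: [0.0, 0.148, 0.989, -0.0]
force: [0.5, 0.9, -0.7]
opening: 0.057
finger_force: 0.0
```

Run:
```python
from h import *
print(r.get_obs()["ee_pos"],r.get_obs()["opening"],r.get_obs()["force"])
im,d,m=cam("wrist"); save(im,"w5.png")
```

```text
[ 0.45106351 -0.38791011  0.00702466] 0.05695906411195569 [ 0.49515557  0.92617449 -0.722655  ]
```

View pics/w5.png

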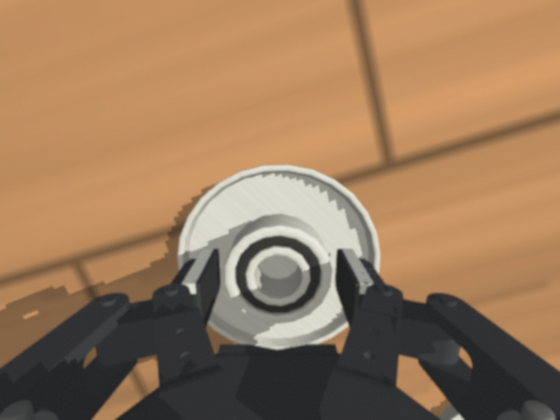

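The large bearing rests flat at (279,275), centred in its dish. Next, the largest bearing at (0.450, -0.073).

Request:
{"op": "send_rows", "data": {
  "commands": [
    [[0,0,0.015],0],
    [[0,0,0.045],0],
    [[0,0,0.075],0],
    [[0,0.03,0.075],0],
    [[0,0.06,0.075],0]
  ]
}}

```text
clock: 13.05
ee_pos: [0.4513, -0.3278, 0.084]
orientation: [0.001, 0.148, 0.989, -0.001]
force: [-0.2, 0.6, -0.6]
opening: 0.0568
finger_force: 0.0
```

Request:
{"op": "send_rows", "data": {
  "commands": [
    [[0,0.035,0],0],
    [[0,0.07,0],0],
    [[0,0.105,0],0],
    [[0,0.14,0],0],
    [[0,0.17,0],0]
  ],
  "grip": 0.0854
}}

```text
clock: 13.55
ee_pos: [0.4509, -0.1563, 0.0831]
orientation: [0.001, 0.148, 0.989, -0.0]
force: [0.5, 0.2, 1.1]
opening: 0.0855
finger_force: 0.0
```

Request:
{"op": "send_rows", "data": {
  "commands": [
    [[0,0.035,0],0],
    [[0,0.07,0],0],
    [[0,0.085,0],0],
    [[0,0.085,0],0],
    [[0,0.085,0],0]
  ]
}}

```text
clock: 14.05
ee_pos: [0.4512, -0.073, 0.0827]
orientation: [0.001, 0.147, 0.989, -0.0]
force: [-0.3, 0.6, 0.2]
opening: 0.0859
finger_force: 0.0
```

```bash
python3 wl.py .450 -.073 .045
```

```text
[ 0.45122829 -0.07295929  0.08269323] 0.08587735550990243
4826 ((0.45230868458747864, -0.0721702128648758), 0.029860788956284523) [ 0.45106141 -0.07168892  0.02120923]
```

Request:
{"op": "send_rows", "data": {
  "commands": [
    [[0,0.001,-0.035],0],
    [[0,0.001,-0.06],0],
    [[0,0.001,-0.0795],0],
    [[0,0.001,-0.0795],0],
    [[0,0.001,-0.0795],0]
  ]
}}

```text
clock: 14.6
ee_pos: [0.4511, -0.0725, 0.0029]
orientation: [-0.0, 0.148, 0.989, -0.0]
force: [0.1, 0.9, -0.1]
opening: 0.0852
finger_force: 0.0
```

Request:
{"op": "send_rows", "data": {
  "commands": [
    [[0,0,0],0],
    [[0,0,0],0],
    [[0,0,0],0],
    [[0,0,0],0],
    [[0,0,0],0]
  ],
  "grip": 0.047,
  "newtons": 50
}}

```text
clock: 15.1
ee_pos: [0.4518, -0.0721, 0.0042]
orientation: [0.001, 0.148, 0.989, -0.0]
force: [-5.6, -1.0, 13.5]
opening: 0.0584
finger_force: 51.0
```

Request:
{"op": "send_rows", "data": {
  "commands": [
    [[0,0,0.01],0],
    [[0,0,0.03],0],
    [[0,0,0.06],0],
    [[0,0,0.06],0],
    [[0,0,0.06],0]
  ]
}}

```text
clock: 15.6
ee_pos: [0.4513, -0.0718, 0.0632]
orientation: [0.001, 0.148, 0.989, -0.0]
force: [-0.3, -0.9, -2.8]
opening: 0.0584
finger_force: 54.2
```

Request:
{"op": "send_rows", "data": {
  "commands": [
    [[0.015,-0.019,0],0],
    [[0.035,-0.044,0],0],
    [[0.055,-0.07,0],0],
    [[0.075,-0.095,0],0],
    [[0.095,-0.121,0],0]
  ]
}}

```text
clock: 16.1
ee_pos: [0.5461, -0.1937, 0.061]
orientation: [-0.001, 0.148, 0.989, 0.0]
force: [0.1, 1.3, -1.2]
opening: 0.0585
finger_force: 54.2
```

Request:
{"op": "send_rows", "data": {
  "commands": [
    [[0.02,-0.025,0],0],
    [[0.04,-0.05,0],0],
    [[0.06,-0.075,0],0],
    [[0.07,-0.09,0],0],
    [[0.075,-0.095,0],0]
  ]
}}

```text
clock: 16.6
ee_pos: [0.621, -0.2888, 0.0606]
orientation: [-0.001, 0.148, 0.989, 0.0]
force: [-0.1, 0.2, -2.6]
opening: 0.0587
finger_force: 54.2
```

Request:
{"op": "send_rows", "data": {
  "commands": [
    [[0,0,-0.02],0],
    [[0,0,-0.04],0],
    [[0,0,-0.05],0],
    [[0,0,-0.054],0],
    [[0,0,-0.054],0]
  ]
}}

```text
clock: 17.1
ee_pos: [0.6209, -0.2874, 0.0084]
orientation: [-0.0, 0.148, 0.989, 0.0]
force: [-0.6, 0.2, -1.7]
opening: 0.0582
finger_force: 54.2
```

Request:
{"op": "send_rows", "data": {
  "commands": [
    [[0,0,-0.001],0],
    [[0,0,-0.001],0]
  ]
}}

```text
clock: 17.3
ee_pos: [0.6211, -0.2878, 0.0077]
orientation: [0.0, 0.148, 0.989, -0.0]
force: [0.2, 0.8, -1.7]
opening: 0.0582
finger_force: 54.2
```

Request:
{"op": "send_rows", "data": {
  "commands": [
    [[0,0,0],0],
    [[0,0,0],0],
    [[0,0,0],0]
  ],
  "grip": 0.067
}}

```text
clock: 17.6
ee_pos: [0.6211, -0.2879, 0.0076]
orientation: [0.0, 0.148, 0.989, -0.0]
force: [0.7, -0.2, 0.5]
opening: 0.0669
finger_force: 0.0
```

Run:
```python
from h import *
print(r.get_obs()["ee_pos"],r.get_obs()["opening"],r.get_obs()["force"])
im,d,m=cam("wrist"); save(im,"w6.png")
```

```text
[ 0.6211188  -0.28788036  0.0075936 ] 0.06692015660160615 [ 0.65632945 -0.24047684  0.48358947]
```

View pics/w6.png

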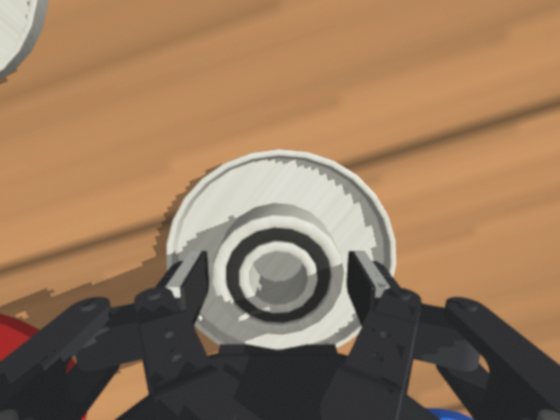

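The largest bearing rests flat at (279,278) in its dish. The last one is the medium bearing at (0.666, -0.084).

Request:
{"op": "send_rows", "data": {
  "commands": [
    [[0,0,0.015],0],
    [[0,0,0.045],0],
    [[0,0,0.075],0],
    [[0.01,0.03,0.075],0],
    [[0.02,0.06,0.075],0]
  ]
}}

```text
clock: 18.15
ee_pos: [0.6416, -0.2279, 0.085]
orientation: [0.001, 0.149, 0.989, -0.0]
force: [0.0, -0.1, -1.2]
opening: 0.0669
finger_force: 0.0
```

Request:
{"op": "send_rows", "data": {
  "commands": [
    [[0.01,0.035,0],0],
    [[0.018,0.07,0],0],
    [[0.026,0.105,0],0],
    [[0.026,0.13,0],0],
    [[0.026,0.143,0],0]
  ],
  "grip": 0.0854
}}

```text
clock: 18.65
ee_pos: [0.6673, -0.0829, 0.0835]
orientation: [0.0, 0.147, 0.989, 0.0]
force: [0.5, -0.4, 0.3]
opening: 0.0854
finger_force: 0.0
```

Request:
{"op": "send_rows", "data": {
  "commands": [
    [[0,0,0],0],
    [[0,0,0],0]
  ]
}}

```text
clock: 18.85
ee_pos: [0.667, -0.0856, 0.0828]
orientation: [0.0, 0.148, 0.989, -0.0]
force: [0.6, -0.7, -0.7]
opening: 0.0851
finger_force: 0.0
```

```bash
python3 wl.py .667 -.083 .03
```

```text
[ 0.6670316  -0.08557734  0.08282572] 0.0850805598496279
2152 ((0.6683964729309082, -0.08231504261493683), 0.020564263686537743) [ 0.66740074 -0.08215445  0.01652984]
```

Request:
{"op": "send_rows", "data": {
  "commands": [
    [[0,0.002,-0.035],0],
    [[0,0.002,-0.06],0],
    [[0,0.002,-0.0785],0],
    [[0,0.002,-0.0785],0],
    [[0,0.002,-0.0785],0]
  ]
}}

```text
clock: 19.4
ee_pos: [0.6673, -0.0834, 0.0044]
orientation: [0.0, 0.148, 0.989, -0.0]
force: [0.5, 0.7, 1.1]
opening: 0.0855
finger_force: 0.0
```

Request:
{"op": "send_rows", "data": {
  "commands": [
    [[0,0,0],0],
    [[0,0,0],0],
    [[0,0,0],0],
    [[0,0,0],0],
    [[0,0,0],0]
  ],
  "grip": 0.029,
  "newtons": 40
}}

```text
clock: 19.9
ee_pos: [0.6675, -0.0829, 0.0049]
orientation: [0.001, 0.148, 0.989, -0.0]
force: [-2.1, 0.6, 6.3]
opening: 0.0389
finger_force: 40.4
```

Request:
{"op": "send_rows", "data": {
  "commands": [
    [[0,0,0.01],0],
    [[0,0,0.03],0],
    [[0,0,0.06],0],
    [[0,0,0.06],0],
    [[0,0,0.06],0]
  ]
}}

```text
clock: 20.4
ee_pos: [0.6674, -0.0828, 0.065]
orientation: [0.001, 0.148, 0.989, -0.0]
force: [-0.2, -0.5, -1.0]
opening: 0.039
finger_force: 40.6
```

Request:
{"op": "send_rows", "data": {
  "commands": [
    [[-0.002,0.02,0],0],
    [[-0.005,0.05,0],0],
    [[-0.008,0.08,0],0],
    [[-0.011,0.11,0],0],
    [[-0.014,0.14,0],0]
  ]
}}

```text
clock: 20.9
ee_pos: [0.652, 0.0591, 0.0627]
orientation: [-0.001, 0.148, 0.989, -0.0]
force: [1.1, -0.1, 0.3]
opening: 0.0387
finger_force: 40.6
```

Request:
{"op": "send_rows", "data": {
  "commands": [
    [[-0.003,0.03,0],0],
    [[-0.006,0.06,0],0],
    [[-0.009,0.09,0],0],
    [[-0.012,0.12,0],0],
    [[-0.015,0.15,0],0]
  ]
}}

```text
clock: 21.4
ee_pos: [0.6368, 0.209, 0.0627]
orientation: [-0.001, 0.148, 0.989, -0.0]
force: [0.8, -0.3, -1.1]
opening: 0.0389
finger_force: 40.6
```

Request:
{"op": "send_rows", "data": {
  "commands": [
    [[-0.003,0.03,0],0],
    [[-0.006,0.06,0],0],
    [[-0.006,0.08,0],0],
    [[-0.006,0.089,0],0],
    [[-0.006,0.089,0],0]
  ]
}}

```text
clock: 21.9
ee_pos: [0.6317, 0.2969, 0.0632]
orientation: [-0.0, 0.147, 0.989, -0.0]
force: [0.6, 0.8, -1.5]
opening: 0.0388
finger_force: 40.6
```

Request:
{"op": "send_rows", "data": {
  "commands": [
    [[0,0,-0.02],0],
    [[0,0,-0.04],0],
    [[0,0,-0.05],0],
    [[0,0,-0.054],0],
    [[0,0,-0.054],0]
  ]
}}

```text
clock: 22.4
ee_pos: [0.6321, 0.2956, 0.0097]
orientation: [-0.0, 0.148, 0.989, -0.0]
force: [0.2, -0.6, -0.8]
opening: 0.0387
finger_force: 40.6
```

Request:
{"op": "send_rows", "data": {
  "commands": [
    [[0,0,-0.0012],0],
    [[0,0,-0.0012],0]
  ]
}}

```text
clock: 22.6
ee_pos: [0.6323, 0.2962, 0.0094]
orientation: [0.0, 0.148, 0.989, 0.0]
force: [0.3, 1.1, -1.4]
opening: 0.0387
finger_force: 40.6
```

Request:
{"op": "send_rows", "data": {
  "commands": [
    [[0,0,0],0],
    [[0,0,0],0],
    [[0,0,0],0]
  ],
  "grip": 0.048
}}

```text
clock: 22.9
ee_pos: [0.6321, 0.2963, 0.0089]
orientation: [0.0, 0.148, 0.989, 0.0]
force: [0.1, 0.1, -0.1]
opening: 0.0481
finger_force: 0.0
```

Request:
{"op": "send_rows", "data": {
  "commands": [
    [[0,0,0.015],0],
    [[0,0,0.045],0],
    [[0,0,0.08],0],
    [[0,0,0.12],0],
    [[0,0,0.15],0]
  ]
}}

```text
clock: 23.4
ee_pos: [0.6323, 0.2963, 0.1629]
orientation: [0.001, 0.148, 0.989, 0.001]
force: [0.1, 0.3, 0.7]
opening: 0.0482
finger_force: 0.0
```

Request:
{"op": "send_rows", "data": {
  "commands": [
    [[-0.04,0.02,0],0],
    [[-0.08,0.04,0],0],
    [[-0.12,0.06,0],0],
    [[-0.16,0.06,0],0],
    [[-0.19,0.06,0],0]
  ]
}}

```text
clock: 23.9
ee_pos: [0.4399, 0.3566, 0.1598]
orientation: [0.0, 0.147, 0.989, 0.0]
force: [0.4, 1.0, 0.5]
opening: 0.048
finger_force: 0.0
```

Request:
{"op": "send_rows", "data": {
  "commands": [
    [[-0.03,0.04,0],0],
    [[-0.06,0.08,0],0],
    [[-0.09,0.12,0],0],
    [[-0.12,0.16,0],0],
    [[-0.15,0.2,0],0]
  ]
}}

```text
clock: 24.4
ee_pos: [0.2904, 0.5577, 0.1602]
orientation: [0.0, 0.148, 0.989, 0.001]
force: [0.7, 0.3, 0.4]
opening: 0.0481
finger_force: 0.0
```

Request:
{"op": "send_rows", "data": {
  "commands": [
    [[-0.02,0.04,0],0],
    [[-0.03,0.07,0],0],
    [[-0.03,0.07,0],0]
  ]
}}

```text
clock: 24.7
ee_pos: [0.26, 0.6289, 0.1593]
orientation: [-0.0, 0.146, 0.989, 0.0]
force: [-0.1, -1.0, -0.2]
opening: 0.0484
finger_force: 0.0
```

Run:
```python
from top import *
im,d,m=cam("top"); save(im,"top2.png",1.4)
locate({k:v for k,v in N.items() if k[0]!='b'},im,d,m)
print("bearings in dishes (z>.013):")
b={"b1":N["d1"],"b2":N["d2"],"b3":N["d3"],"b4":N["d4"]}
v,u=np.mgrid[0:420,0:560]; W=world(m,d,u,v).reshape(420,560,3)
for n,(a,c) in b.items():
    k=(np.hypot(u-a/1.4,v-c/1.4)<25)&(d>0)&(W[...,2]>.014)&(W[...,2]<.06); p=W[k]
    print(n,k.sum(),p.mean(0).round(4),np.median(p[:,2]),cv2.minEnclosingCircle(p[:,:2].astype(np.float32)))
```

```text
g1 104 c [0.5495 0.0928] dia 0.0399 mean [0.5492 0.0927 0.0154] zmax 0.022
g2 187 c [ 0.557  -0.0588] dia 0.054 mean [ 0.5566 -0.0585  0.0171] zmax 0.0266
d1 349 c [0.4581 0.3801] dia 0.0742 mean [0.4576 0.3808 0.009 ] zmax 0.025
d2 469 c [0.631  0.2947] dia 0.088 mean [0.6316 0.2946 0.0095] zmax 0.0273
d3 618 c [ 0.4503 -0.3886] dia 0.1043 mean [ 0.4502 -0.3878  0.0107] zmax 0.0295
d4 771 c [ 0.621  -0.2889] dia 0.1177 mean [ 0.6212 -0.2875  0.012 ] zmax 0.0329
bearings in dishes (z>.013):
b1 79 [0.4573 0.38   0.0192] 0.019238186937512225 ((0.4491128921508789, 0.37423577904701233), 0.024873707443475723)
b2 118 [0.6314 0.2963 0.0202] 0.0201107310854034 ((0.6385433077812195, 0.3045205771923065), 0.030612681061029434)
b3 180 [ 0.4507 -0.3859  0.0222] 0.022458239047579265 ((0.451386034488678, -0.386151522397995), 0.048224352300167084)
b4 249 [ 0.6194 -0.2865  0.0249] 0.02517733359130081 ((0.6209556460380554, -0.3037446439266205), 0.04679960012435913)
```

View pics/top2.png

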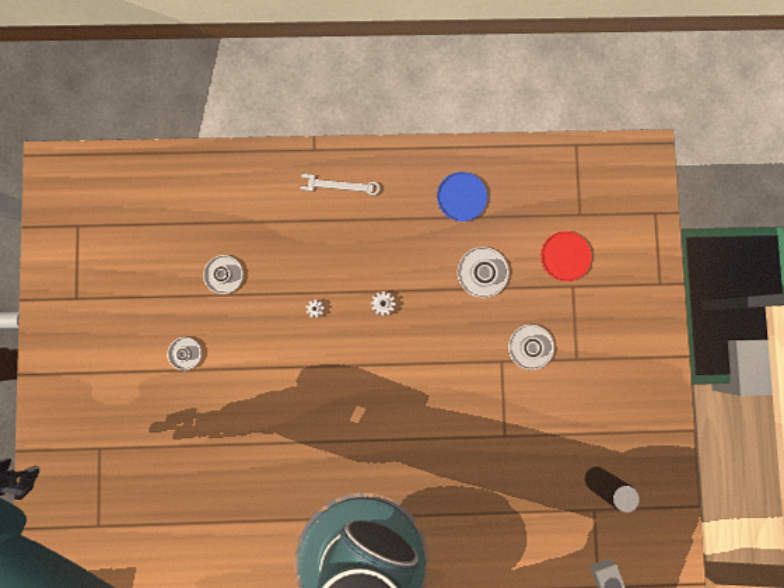

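All four bearings sit centred in their dishes at (184,353), (222,273), (532,347) and (484,271), at the expected heights. The gears and dishes have not moved.

```bash
python3 -c "
from plant import r
print(r.job_done())"
```

```text
the job is handed in; nothing more can be done
None
```

The job is handed in: all four bearings lie flat and close to centre in their matching dishes, the gears and dishes have not moved beyond measurement error, and it took about 25 s of the 112 s allowed (no verdict was returned).

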